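# Fit and lock the hold-down plate of a board programming jig

### The job

Fit the hold-down plate with the orange handle onto the programming jig and lock it: slide the lock's red grip back to its open stop (white dot); draw the plate out of the storage rack, where only its front end can be held, lay it flat on the bench and let go, so that you can take it by its handle; then lower it, notched side toward the lock slide, over both locating pins until its feet rest on the circuit board. Finally slide the red grip all the way to its locked end stop (green dot), so that the plate is held down. Leave the plate with the blue handle in its slot, and do not push the tip cleaner or the bottle about.

Things in the scene. Friction and masses are not known exactly. Their poses are not given: they have to be found in the camera images.
- plate: hold-down plate to fit: grey slab with an orange bridge handle and an orange band at its +y end, 160 (its y) x 56 (its x) x 8 mm, 0.16 to 0.3 kg, loose. Origin under its centre at the underside of its four 7 mm high brass feet, so the slab lies 7 to 15 mm above it. Starts in one of the rack's wide slots, its +y end sticking out about 60 mm toward the robot, its handle under the rack's roof
- plate_handle (a point): grip point on the orange handle, 39 mm above the plate's origin, over its centre. The bar is 40 mm long along plate x, 14 mm thick along plate y, 29 to 43 mm above the origin; the slab's top below it is at 15 mm
- plate_end (a point): grip point at the end that sticks out of the rack: mid thickness of the slab (11 mm above the plate's origin), 22 mm from its +y end, x = 0. The slab is 56 mm wide here and can be held by its two long edges; once the plate is seated, a rail and the lock slide stand 3 to 5 mm beside those edges
- plate_hole (a point): centre of the through hole at the plate's +y end, at the slab's underside (plate y = +66 mm, x = 0); an equal hole is at y = -66 mm. Both are 10 mm wide and go over the jig's 8 mm pins
- plate_notch (a point): centre of one of the two notches in the plate's -x long edge (9 mm deep, plate y = 20 to 50 and -50 to -20 mm); the lock's dogs pass through them as the plate goes down, so this edge must face the lock slide. The +x edge is plain. Two windows, 27 x 30 mm, lie at y = +35 and -35 mm
- spare_plate: a similar grey plate with a blue handle, a blue band and no notches, in the other wide slot of the rack; leave it there. Origin and axes as for plate
- rack: fixed rack of grey sheet steel, 112 (its x) x 202 (its y) x 58.5 mm high, open at its -x face toward the robot, yaw within 0.15 rad. Origin under its centre. Floor 5 mm thick, roof 54.5 to 58.5 mm high; two slots 76 mm wide at y = +60 and -60 mm, a narrow empty one between. Face at x = -56, back wall inside at +53 mm: a plate must come 110 mm out (rack -x) to be clear of the roof
- jig: fixed programming jig, base 118 (its x) x 204 mm (its y), top 14 mm high. Origin on the bench below the middle between its two pins; yaw within 0.25 rad. A green circuit board, top 16 mm high, lies between the pins. Black rail, top 34 mm high, at x = 33 to 43 mm; lock slide at x = -45 to -32 mm (the robot's side), between two end stops
- jig_seat (a point): where the plate's origin must come: middle of the circuit board's top, 16 mm above the jig's origin, the plate's x and y then running as the jig's x and y. Beyond the jig a black soldering station stands on the bench from world x = 0.57 m on, y = -0.27 to -0.02 m, up to 0.3 m high: carry the plate past it on the robot's side
- jig_pin (a point): tip of the steel locating pin at the jig's +y end (jig y = +66 mm, x = 0, 40 mm high); an equal pin is at y = -66 mm. Pins are 8 mm thick, conical over the top 5 mm. The pins enter the holes when the plate is still about 17 mm above its seat
- lock_slide (a joint): travel of the lock slide, m, along jig +y: 0 = open stop, 0.034 = locked stop; starts at 0.016 to 0.034. Stays where left, moves with 2 to 3 N. Two steel dogs, 10 mm wide, reach to jig x = -22 mm, 32.6 to 37.6 mm high; they pass the plate's notches only at 0 to 0.010. Locked, they stand 1.6 mm above the seated plate; one not fully down blocks them
- slide_grip (a point): grip point on the slide's red upright grip, 62 mm above the bench; moves with the slide. The grip is 14 mm wide along jig y (its travel) and 13 mm along jig x; its top is 69 mm above the bench, higher than the pins, and its inner side at jig x = -32 mm; the bar below it is 24 mm below this point. White dot: open, green dot: locked
- tip_cleaner: black tub of brass wool, 65 mm across, 38 mm high, loose; leave it
- ipa_bottle: white plastic bottle, 66 mm across, 112 mm high, loose; leave it

How it is judged:
By the outcome, as a careful person would: the job done as asked, in the order asked, and still so for the second after the job is handed in, with the robot touching nothing.
It also fails if it takes over 72 s, if anything falls off the work surface, if the arm or the gripper's body presses on something with over 40 N, if the wrist force passes 120 N, or if a joint passes its speed limit or range.

### The arm

A 7-joint arm with a two-finger parallel gripper is mounted at the origin on a cart in front of the work surface, level with it; the furniture and walls round the work are solid. World frame = base frame: x ahead of the robot, y to its left, z up, the work surface at z = 0. Lengths are in m, angles in degrees, forces in N, time in s.
With the tool pointing down it reaches from about 0.425 to 0.95 m from the base axis. Payload 4.7 kg.
Tool frame: the origin (TCP) lies at the very end of the fingers, on their centre line; the grasp point (between the pads) lies behind it (ctrl.pinch_z is the z of the grasp point in the tool frame, in m); z points along the fingers, y is the line along which they close (so a half turn about z gives the same grasp; the last joint's range is limited). The gripper opens to 87 mm and grips with 3 to 60 N. Pads are 19 mm wide; open, the fingers measure 117 mm over their backs; the gripper's body (75 mm by 190 mm) begins 51 mm behind the grasp point.
Start: joints at [-64.796, 26.849, -2.785, 87.806, 1.381, 65.374, -4.715], TCP at [0.305, 0.602, 0.223] pointing down, gripper open.
Joint ranges: [-148.3, 148.3], [-19.14, 114.17], [-79.39, 73.82], [5.75, 140.21], [-59.74, 239.74], [12.07, 113.84], [-152.46, 152.46]. Speed limits (degrees/s): [147.25, 147.25, 180, 180, 180, 180, 180].

### API

Orientations are given as a 3x3 rotation matrix whose columns are the frame's x, y, z axes.
In Python, from bench import ctrl, cams, ticket gives the robot as it stands.
- The arm moves only by the tool carry_out, never from a script. Its argument "moves" is a list of rows, each an object of numbers: "tx", "ty", "tz": the shift along the tool's x, y, z scaled (see below); "rx", "ry", "rz": the turn, a rotation vector about the tool's x, y, z scaled (see below); "fingers": the finger opening in mm, from 0 to 87. A call has 1 to 20 rows; each row shifts and turns the commanded pose from where the row before left it, along the tool's axes as they then stand; what a row does not reach is not made up. The controller multiplies each number of a shift by 1 m and each number of a turn by 30 degrees. A row lasts 1/12 s, in which the tool goes at most 41.7 mm and 7.16 degrees, less where a joint would pass 70% of its speed; a pose out of reach is approached as far as the arm can. A call with a number of a shift or a turn outside -1 to 1 is refused whole. A call with a gripper value outside its range is refused whole. The fingers move at their own pace and stop on an object; "grip_force" is the grip in N (left out, the last holds). Time passes only in rows, so rows that do not move let the fingers close. It gives the time, the measured TCP pose, the force, the opening and the grip force at its end, in the units of the state.
- ctrl.get_obs(): the state, without advancing time (a new reading comes with each control period).
- cams.grab_frame(name): name is "scene" or "side" or "wrist"; returns a dict with "img" (480x640x3 uint8, blue, green, red), "camera_matrix" (3x3 intrinsics, pixels), "R" (3x3) and "t" (3): a world point X has camera coordinates R X + t; the wrist camera has in their place "mount" (4x4, takes a point from camera to tool coordinates, whose origin is the TCP and whose axes are the flange's). Camera axes: x right, y down, z forward; pixel columns grow to the right and rows downward; lengths in m; the calibration is good to about 2 mm. A picture is of the moment at which its call begins: read the wrist's pose just before it. There is no depth.
- ticket.sign_off(): hands the job in; it is judged then, once.
Trained networks look in the newest picture that a camera, given by its name, has taken for a name from the list of things; names that differ only in an ending like _2 or _b are one class to them, and where a whole thing is asked for, a point or a joint stands for the part that bears it (a point fixed in the world has none). Each returns a list of dicts, best first, with "score" (0 to 1); they miss things now and then, are a little off and sometimes report something else, mostly with a low value. They report only what shows in the picture. A call takes as long as a camera call.
- cams.outline_of(camera, name): "pixels" (480x640 bool, what is visible of it) and "box" ([left, top, right, bottom] in pixels, round what is visible of it).
- cams.spot_point(camera, name): "uv" ([column, row] in pixels: a listed point, or the origin of a listed thing).
The state is a dict: "t": time; "joints": joint angles; "qd": joint speeds; "joint_efforts": joint torques, N m; "eef_pos": TCP position; "tcp_rot": TCP orientation; "contact_force": force on the tool from outside, world axes, zero at the start; "ft_torque": the same for the moment, N m; "grip_width": opening from 0.0 (shut) to 1.0 (fully open); "grip_force": force on a finger pad.
Only numpy, scipy, OpenCV 4.12 (cv2) and the standard library are available. Lean on these libraries where they do the work, as an engineer would, in place of code of your own. Each camera call takes 0.05 s, during which the arm holds its last target. There are 200 camera calls.

## Working session

There is one attempt and no reset: what is moved stays moved. The work goes in short steps, Python scripts to look and compute and a tool call to move; the robot and the scene stay as the last step left them, time stands still between calls to the robot, and variables do not carry over. Pictures are saved under pics/ and viewed, at most 10 in all, crops included, and the job is handed in when it is done.

Besides the shell and the picture viewer there is one more tool, called after "Request:" as name(argument=value, ...) on one line, values as JSON. carry_out: Moves the arm, as the interface text tells. Its arguments: {"type":"object","properties":{"moves":{"type":"array"},"grip_force":{"type":"number"}},"required":["moves"]}

```bash
ls; mkdir -p pics; cat > h.py <<'E'
import numpy as np, cv2
from bench import ctrl, cams, ticket
def ray(f,uv):
    K=f["camera_matrix"]; d=np.linalg.inv(K)@np.array([uv[0],uv[1],1.])
    if "R" in f and f["R"] is not None:
        R=np.array(f["R"]);t=np.array(f["t"]); return -R.T@t, R.T@d
    M=np.array(f["mount"]);o=f["obs"];Rt=np.array(o["tcp_rot"]);p=np.array(o["eef_pos"])
    return Rt@M[:3,3]+p, Rt@M[:3,:3]@d
def at(f,uv,z):
    c,d=ray(f,uv); return c+d*(z-c[2])/d[2]
def grab(n):
    o=ctrl.get_obs(); f=cams.grab_frame(n); f["obs"]=o; return f
def proj(f,X):
    R=np.array(f["R"]);t=np.array(f["t"]);p=f["camera_matrix"]@(R@np.array(X)+t);return p[:2]/p[2]
def tri(rs):
    A=np.zeros((3,3));b=np.zeros(3)
    for c,d in rs:
        d=d/np.linalg.norm(d);P=np.eye(3)-np.outer(d,d);A+=P;b+=P@c
    x=np.linalg.solve(A,b); return x,[np.linalg.norm((np.eye(3)-np.outer(d,d)/(d@d))@(x-c)) for c,d in rs]
E
python3 - <<'E'
from h import *
np.set_printoptions(precision=4,suppress=True)
print(ctrl.pinch_z, {k:np.round(v,3) for k,v in ctrl.get_obs().items()})
F={}
for n in ["scene","side"]:
    F[n]=grab(n); cv2.imwrite(f"pics/{n}0.png",F[n]["img"])
    print(n,-np.array(F[n]["R"]).T@F[n]["t"])
for p,z in [("plate_end",None),("plate_hole",None),("plate_handle",None),("jig_seat",.016),("jig_pin",.04),("slide_grip",.062),("plate_notch",None),("plate",None),("spare_plate",None),("rack",0),("jig",0),("tip_cleaner",0),("ipa_bottle",0)]:
    rs=[]
    for n in F:
        L=cams.spot_point(n,p)
        for l in L[:3]:
            print(p,n,round(l["score"],2),np.round(l["uv"],1), at(F[n],l["uv"],z) if z is not None else "")
        if L: rs.append(ray(F[n],L[0]["uv"]))
    if len(rs)==2: print("   TRI",*tri(rs))
E
```

```text
pics
-0.0187 {'t': np.float64(0.0), 'joints': array([-64.794,  26.897,  -2.784,  87.874,   1.381,  65.374,  -4.715]), 'qd': array([ 0.028, -0.057,  0.052,  0.12 ,  0.045,  0.029, -0.015]), 'joint_efforts': array([ -0.   , -50.799,  -0.081, -23.617,  -0.061,   0.038,   0.   ]), 'eef_pos': array([0.305, 0.602, 0.222]), 'tcp_rot': array([[-0.892,  0.452, -0.001],
       [ 0.452,  0.892, -0.002],
       [-0.   , -0.002, -1.   ]]), 'contact_force': array([-0.83 ,  0.164, -0.62 ]), 'ft_torque': array([ 0.029, -0.046,  0.028]), 'grip_force': np.float64(0.0), 'grip_width': np.float64(1.0)}
scene [-0.2318 -0.4869  1.1387]
side [1.5832 0.3027 0.6021]
plate_end scene 0.91 [276.5 228.6] 
plate_hole scene 0.87 [278.7 231.8] 
plate_handle scene 0.61 [289.6 204.8] 
jig_seat scene 0.98 [346.3 306.6] [ 0.452 -0.155  0.016]
jig_seat side 0.69 [286.  247.9] [ 0.429 -0.161  0.016]
   TRI [ 0.4463 -0.1559  0.0244] [np.float64(0.0016842745883523637), np.float64(0.0016842745883523227)]
jig_pin scene 0.73 [317.1 294.2] [ 0.4359 -0.0904  0.04  ]
jig_pin side 0.61 [312.2 244.3] [ 0.4416 -0.0934  0.04  ]
   TR
[... 729 characters left out ...]
0.004 ] [np.float64(0.002164756834080073), np.float64(0.0021647568340800324)]
jig scene 0.85 [347.1 313.8] [ 0.4455 -0.1607  0.    ]
jig side 0.87 [282.1 258.7] [ 0.4534 -0.1616  0.    ]
   TRI [ 0.4478 -0.1618 -0.0025] [np.float64(0.0019520162388865566), np.float64(0.0019520162388865843)]
tip_cleaner scene 0.77 [271.8 305.8] [ 0.3838 -0.0018  0.    ]
tip_cleaner side 0.73 [358.3 251.4] [ 0.3656 -0.0075  0.    ]
   TRI [ 0.3799 -0.0043  0.0069] [np.float64(0.0004181586390528805), np.float64(0.00041815863905307545)]
ipa_bottle scene 0.72 [441.4 297.3] [ 0.5868 -0.3277  0.    ]
ipa_bottle scene 0.27 [275.8 195. ] [0.6856 0.1738 0.    ]
ipa_bottle scene 0.26 [287.9 203.5] [0.6742 0.1301 0.    ]
```

```bash
python3 - <<'E'
import cv2
a=cv2.imread("pics/scene0.png")[130:370,190:510]; cv2.imwrite("pics/s0c.png",cv2.resize(a,None,fx=2.5,fy=2.5,interpolation=cv2.INTER_CUBIC))
E
```

```text
(no output)
```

View pics/s0c.png

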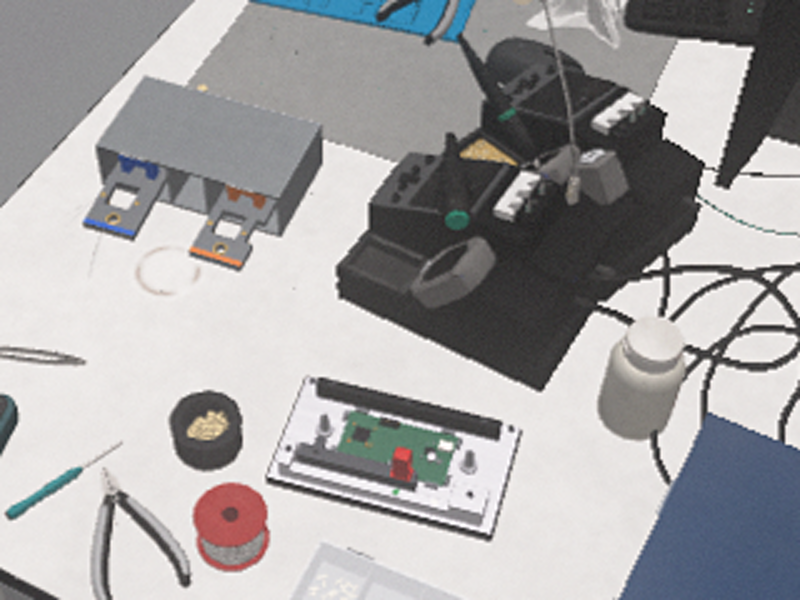

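View pics/side0.png

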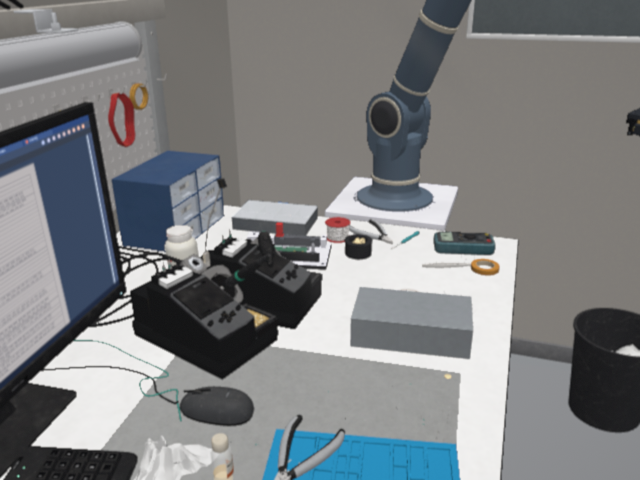

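Request:
carry_out(moves=[{"rz": -0.18}, {"rz": -0.18}, {"rz": -0.18}, {"rz": -0.18}, {"rz": -0.17}, {"tx": -0.014, "ty": -0.033, "tz": -0.006}, {"tx": -0.014, "ty": -0.033, "tz": -0.006}, {"tx": -0.014, "ty": -0.033, "tz": -0.006}, {"tx": -0.014, "ty": -0.033, "tz": -0.006}, {"tx": -0.014, "ty": -0.033, "tz": -0.006}, {"tx": -0.014, "ty": -0.033, "tz": -0.006}, {"tx": -0.014, "ty": -0.033, "tz": -0.006}, {"tx": -0.014, "ty": -0.033, "tz": -0.006}, {"tx": -0.014, "ty": -0.033, "tz": -0.006}, {"tx": -0.014, "ty": -0.033, "tz": -0.006}, {"tx": -0.014, "ty": -0.033, "tz": -0.006}, {"tx": -0.014, "ty": -0.033, "tz": -0.006}, {"tx": -0.014, "ty": -0.033, "tz": -0.006}, {}])

```text
schema error: expected keys tx, ty, tz, rx, ry, rz, fingers
```

```bash
python3 - <<'E'
from h import *
np.set_printoptions(precision=4,suppress=True)
f=grab("wrist"); cv2.imwrite("pics/w1.png",f["img"])
print(f["mount"],f["obs"]["eef_pos"],f["obs"]["tcp_rot"],f["obs"]["joints"],f["camera_matrix"])
for p,z in [("plate_end",.016),("plate_hole",.012),("plate_notch",.012),("plate",.005),("spare_plate",.005),("rack",0),("jig",0),("tip_cleaner",0)]:
    for l in cams.spot_point("wrist",p)[:2]: print(p,round(l["score"],2),np.round(l["uv"],1), at(f,l["uv"],z))
E
```

```text
[[-0.001  -0.9587 -0.2844  0.078 ]
 [ 1.     -0.001   0.     -0.0002]
 [-0.0003 -0.2844  0.9587 -0.1623]
 [ 0.      0.      0.      1.    ]] [0.3049 0.6022 0.2226] [[-0.8921  0.4518  0.    ]
 [ 0.4518  0.8921  0.0001]
 [ 0.      0.0001 -1.    ]] [-64.7964  26.8473  -2.7849  87.8059   1.3816  65.3725  -4.7153] [[415.9373   0.     322.0346]
 [  0.     415.9373 242.6185]
 [  0.       0.       1.    ]]
```

View pics/w1.png

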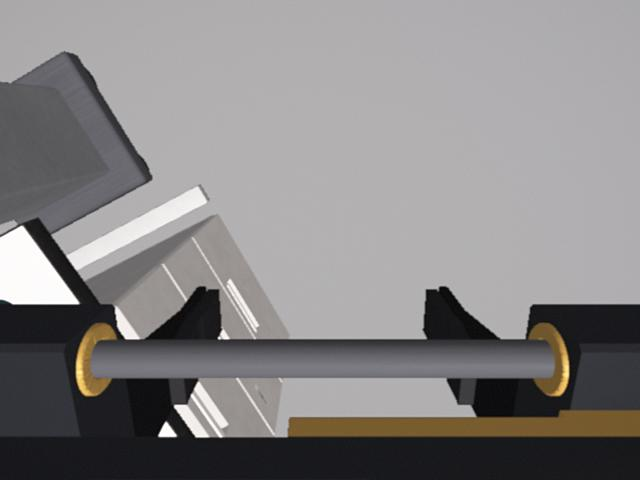

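Request:
carry_out(moves=[{"tx": 0, "ty": 0, "tz": 0, "rx": 0, "ry": 0, "rz": -0.18, "fingers": 87}, {"tx": 0, "ty": 0, "tz": 0, "rx": 0, "ry": 0, "rz": -0.18, "fingers": 87}, {"tx": 0, "ty": 0, "tz": 0, "rx": 0, "ry": 0, "rz": -0.18, "fingers": 87}, {"tx": 0, "ty": 0, "tz": 0, "rx": 0, "ry": 0, "rz": -0.18, "fingers": 87}, {"tx": 0, "ty": 0, "tz": 0, "rx": 0, "ry": 0, "rz": -0.175, "fingers": 87}, {"tx": -0.014, "ty": -0.033, "tz": -0.006, "rx": 0, "ry": 0, "rz": 0, "fingers": 87}, {"tx": -0.014, "ty": -0.033, "tz": -0.006, "rx": 0, "ry": 0, "rz": 0, "fingers": 87}, {"tx": -0.014, "ty": -0.033, "tz": -0.006, "rx": 0, "ry": 0, "rz": 0, "fingers": 87}, {"tx": -0.014, "ty": -0.033, "tz": -0.006, "rx": 0, "ry": 0, "rz": 0, "fingers": 87}, {"tx": -0.014, "ty": -0.033, "tz": -0.006, "rx": 0, "ry": 0, "rz": 0, "fingers": 87}, {"tx": -0.014, "ty": -0.033, "tz": -0.006, "rx": 0, "ry": 0, "rz": 0, "fingers": 87}, {"tx": -0.014, "ty": -0.033, "tz": -0.006, "rx": 0, "ry": 0, "rz": 0, "fingers": 87}, {"tx": -0.014, "ty": -0.033, "tz": -0.006, "rx": 0, "ry": 0, "rz": 0, "fingers": 87}, {"tx": -0.014, "ty": -0.033, "tz": -0.006, "rx": 0, "ry": 0, "rz": 0, "fingers": 87}, {"tx": -0.014, "ty": -0.033, "tz": -0.006, "rx": 0, "ry": 0, "rz": 0, "fingers": 87}, {"tx": -0.014, "ty": -0.033, "tz": -0.006, "rx": 0, "ry": 0, "rz": 0, "fingers": 87}, {"tx": -0.014, "ty": -0.033, "tz": -0.006, "rx": 0, "ry": 0, "rz": 0, "fingers": 87}, {"tx": -0.014, "ty": -0.033, "tz": -0.006, "rx": 0, "ry": 0, "rz": 0, "fingers": 87}, {"tx": 0, "ty": 0, "tz": 0, "rx": 0, "ry": 0, "rz": 0, "fingers": 87}])

```text
t: 3.43
eef_pos: [0.4905, 0.1649, 0.3022]
tcp_rot: [[-1.0, 0.013, 0.004], [0.013, 1.0, -0.003], [-0.004, -0.003, -1.0]]
contact_force: [-0.5, 0.0, -0.0]
grip_width: 0.996
grip_force: 0.0
```

```bash
python3 - <<'E'
from h import *
np.set_printoptions(precision=4,suppress=True)
f=grab("wrist"); cv2.imwrite("pics/w1.png",f["img"])
print(f["obs"]["eef_pos"],f["obs"]["tcp_rot"],f["obs"]["joints"])
for p,z in [("plate_end",.016),("plate_hole",.012),("plate_notch",.012),("plate",.005),("spare_plate",.005),("rack",0),("jig",0),("tip_cleaner",0)]:
    for l in cams.spot_point("wrist",p)[:2]: print(p,round(l["score"],2),np.round(l["uv"],1), at(f,l["uv"],z))
E
```

```text
[0.4905 0.1649 0.3022] [[-0.9999  0.0126  0.0044]
 [ 0.0126  0.9999 -0.0027]
 [-0.0044 -0.0026 -1.    ]] [-26.6551   8.1505   3.6794 103.1545  -0.3011  68.5394  66.373 ]
plate_end 0.8 [272.2 270.8] [0.58   0.1055 0.016 ]
plate_hole 0.85 [272.5 267.4] [0.5773 0.1055 0.012 ]
plate_notch 0.92 [255.3 296.6] [0.6137 0.0834 0.012 ]
plate 0.8 [280.3 316.2] [0.6432 0.111  0.005 ]
spare_plate 0.87 [374.2 303.6] [0.6278 0.225  0.005 ]
rack 0.95 [326.3 337.6] [0.676  0.1668 0.    ]
jig 0.56 [ 30.  159.6] [ 0.4521 -0.1572  0.    ]
tip_cleaner 0.74 [159.4  89.3] [ 0.3814 -0.0053  0.    ]
```

View pics/w1.png

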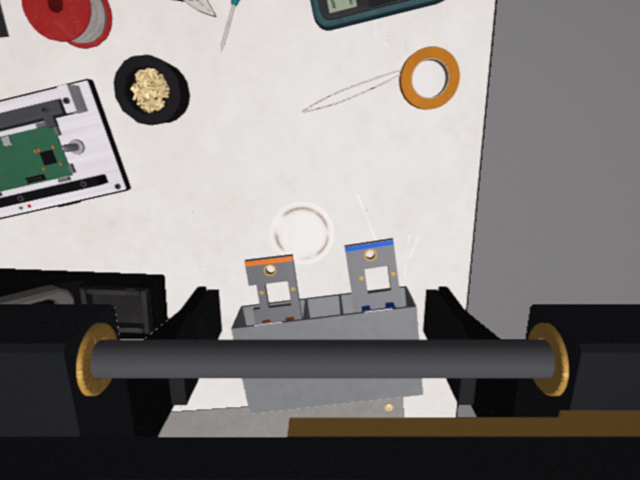

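Request:
carry_out(moves=[{"tx": 0.0065, "ty": -0.036, "tz": 0.0055, "rx": 0, "ry": 0, "rz": 0, "fingers": 87}, {"tx": 0.0065, "ty": -0.036, "tz": 0.0055, "rx": 0, "ry": 0, "rz": 0, "fingers": 87}, {"tx": 0.0065, "ty": -0.036, "tz": 0.0055, "rx": 0, "ry": 0, "rz": 0, "fingers": 87}, {"tx": 0.0065, "ty": -0.036, "tz": 0.0055, "rx": 0, "ry": 0, "rz": 0, "fingers": 87}, {"tx": 0.0065, "ty": -0.036, "tz": 0.0055, "rx": 0, "ry": 0, "rz": 0, "fingers": 87}, {"tx": 0.0065, "ty": -0.036, "tz": 0.0055, "rx": 0, "ry": 0, "rz": 0, "fingers": 87}, {"tx": 0.0065, "ty": -0.036, "tz": 0.0055, "rx": 0, "ry": 0, "rz": 0, "fingers": 87}, {"tx": 0.0065, "ty": -0.036, "tz": 0.0055, "rx": 0, "ry": 0, "rz": 0, "fingers": 87}, {"tx": 0.0065, "ty": -0.036, "tz": 0.0055, "rx": 0, "ry": 0, "rz": 0, "fingers": 87}, {"tx": 0, "ty": 0, "tz": 0, "rx": 0, "ry": 0, "rz": -0.17, "fingers": 87}, {"tx": 0, "ty": 0, "tz": 0, "rx": 0, "ry": 0, "rz": -0.17, "fingers": 87}, {"tx": 0, "ty": 0, "tz": 0, "rx": 0, "ry": 0, "rz": 0, "fingers": 87}, {"tx": 0, "ty": 0, "tz": 0, "rx": 0, "ry": 0, "rz": 0, "fingers": 87}])

```text
t: 4.97
eef_pos: [0.4285, -0.1503, 0.251]
tcp_rot: [[-0.984, -0.176, 0.0], [-0.176, 0.984, 0.0], [-0.0, 0.0, -1.0]]
contact_force: [1.2, -0.5, 0.4]
grip_width: 1.003
grip_force: 0.0
```

```bash
python3 - <<'E'
from h import *
np.set_printoptions(precision=4,suppress=True)
# plate band from w1
im=cv2.imread("pics/w1.png"); h=cv2.cvtColor(im,cv2.COLOR_BGR2HSV)
m=cv2.inRange(h,(5,150,120),(18,255,255)); m[:240]=0;m[275:]=0;m[:,:235]=0;m[:,305:]=0
v,u=np.nonzero(m); print("band",len(u),u.min(),u.max(),v.min(),v.max())
R1=np.array([[-0.9999,.0126,.0044],[.0126,.9999,-.0027],[-.0044,-.0026,-1]])
f=grab("wrist"); cv2.imwrite("pics/w2.png",f["img"])
g=dict(f); g["obs"]=dict(eef_pos=[.4905,.1649,.3022],tcp_rot=R1)
P=np.array([at(g,(a,b),.02)[:2] for a,b in zip(u,v)],np.float32)
r=cv2.minAreaRect(P*1000); print(r)
d=cv2.fitLine(P,cv2.DIST_L2,0,.01,.01).ravel(); print(d,"plate x-axis deg",np.degrees(np.arctan2(d[1],d[0])))
print(f["obs"]["eef_pos"],f["obs"]["tcp_rot"],f["obs"]["joints"])
for p,z in [("jig_seat",.016),("jig_pin",.04),("jig",0),("slide_grip",.062)]:
    for l in cams.spot_point("wrist",p)[:2]: print(p,round(l["score"],2),np.round(l["uv"],1), at(f,l["uv"],z))
E
```

```text
band 200 245 292 257 265
((566.4015502929688, 102.31521606445312), (5.215166091918945, 53.53042221069336), 6.320544242858887)
[ 0.1114 -0.9938  0.5664  0.1019] plate x-axis deg -83.60462
[ 0.4285 -0.1503  0.251 ] [[-0.9845 -0.1756  0.    ]
 [-0.1756  0.9845  0.0002]
 [-0.0001  0.0001 -1.    ]] [ -4.0791   3.8752  19.2459 115.1933  -1.4675  61.1559 115.9505]
jig_seat 0.95 [307.8 224.3] [ 0.4517 -0.1606  0.016 ]
jig_pin 0.95 [380.1 229.6] [ 0.4389 -0.094   0.04  ]
jig 0.78 [310.9 221.8] [ 0.4526 -0.1578  0.    ]
slide_grip 0.61 [289.1 190.8] [ 0.414  -0.1815  0.062 ]
slide_grip 0.6 [311.  222.1] [ 0.4377 -0.1587  0.062 ]
```

View pics/w2.png

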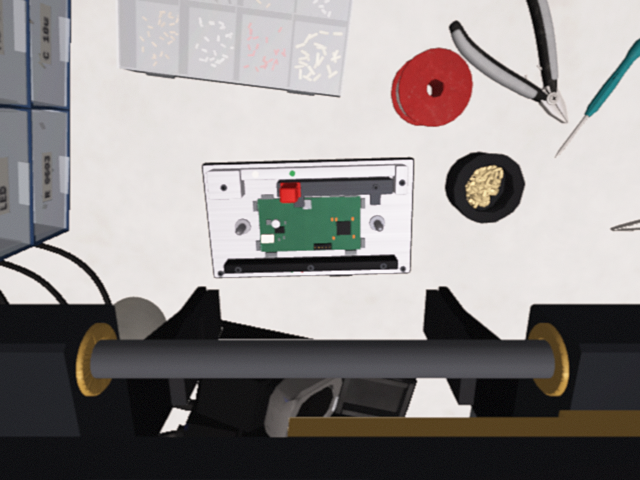

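```bash
python3 - <<'E'
from h import *
np.set_printoptions(precision=4,suppress=True)
im=cv2.imread("pics/w2.png")
cv2.imwrite("pics/w2c.png",cv2.resize(im[150:290,200:420],None,fx=3.6,fy=3.6,interpolation=cv2.INTER_CUBIC))
f=grab("wrist")
o=cams.outline_of("wrist","jig")[0]; 
c=max(cv2.findContours(o["pixels"].astype(np.uint8),cv2.RETR_EXTERNAL,cv2.CHAIN_APPROX_NONE)[0],key=cv2.contourArea)
P=np.array([at(f,p[0],.014)[:2] for p in c],np.float32); r=cv2.minAreaRect(P*1000); print(r)
h=cv2.cvtColor(im,cv2.COLOR_BGR2HSV); g=cv2.inRange(h,(50,100,40),(90,255,200)); g[:185]=0;g[260:]=0;g[:,:250]=0;g[:,370:]=0
v,u=np.nonzero(g);P=np.array([at(f,p,.016)[:2] for p in zip(u,v)],np.float32);print("pcb",cv2.minAreaRect(P*1000))
m=cv2.inRange(h,(0,150,90),(8,255,255));m[:150]=0;m[280:]=0;m[:,:200]=0;m[:,420:]=0
v,u=np.nonzero(m);print("red",u.min(),u.max(),v.min(),v.max())
for uv in [(u.min(),v.min()),(u.max(),v.min())]: print(at(f,uv,.069))
E
```

```text
((447.4830017089844, -159.4949493408203), (119.4904556274414, 204.1028289794922), 11.103508949279785)
pcb ((451.5831604003906, -159.1756134033203), (52.93464279174805, 97.91378021240234), 11.684111595153809)
red 280 300 182 202
[ 0.4068 -0.1898  0.069 ]
[ 0.4039 -0.1735  0.069 ]
```

View pics/w2c.png

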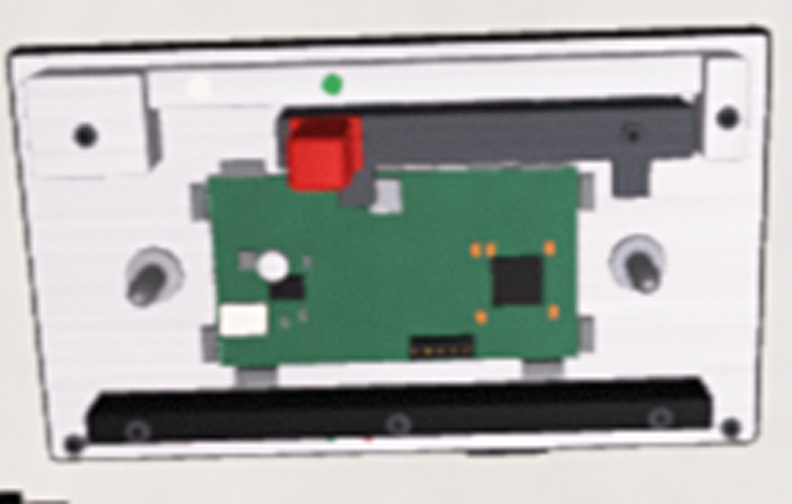

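```bash
python3 - <<'E'
from h import *
np.set_printoptions(precision=4,suppress=True)
f=grab("wrist")
a=at(f,(380,229.8),.04);b=at(f,(238.5,232.4),.04);print(a,b,(a+b)/2,np.linalg.norm(a-b)); d=a-b
psi=np.degrees(np.arctan2(-d[0],d[1]));print("yaw",psi)
g=at(f,(288.9,194.8),.069);c=(a+b)/2
y=d/np.linalg.norm(d);x=np.array([y[1],-y[0],0]);print("grip",g,"jig xy",(g-c)@x,(g-c)@y)
G=[((u,v)) for u,v in [(332/3.6+200,83/3.6+150),(200/3.6+200,87/3.6+150)]]
for p in G:q=at(f,p,.014);print("dot",(q-c)@x,(q-c)@y)
F=grab("scene")
for p in (a,b,g): print(proj(F,p))
for n in ("jig_pin","slide_grip"):print([ (round(l["score"],2),l["uv"]) for l in cams.spot_point("scene",n)])
E
```

```text
[ 0.439  -0.0942  0.04  ] [ 0.4646 -0.2232  0.04  ] [ 0.4518 -0.1587  0.04  ] 0.1314517150626941
yaw 11.228068928322788
grip [ 0.4161 -0.1811  0.069 ] jig xy -0.03939956558583754 -0.015004963794074
dot -0.05066351173816417 -0.015551271115235119
dot -0.05027366679167597 -0.050595948929133536
[319.2866 293.873 ]
[377.2466 308.6182]
[349.9072 309.8581]
[(0.74, [318.9, 297.4])]
[(0.83, [353.1, 312.7])]
```

Request:
carry_out(moves=[{"tx": 0.0173, "ty": -0.0278, "tz": 0, "rx": 0, "ry": 0, "rz": -0.037, "fingers": 50}, {"tx": 0, "ty": 0, "tz": 0.03, "rx": 0, "ry": 0, "rz": 0, "fingers": 50}, {"tx": 0, "ty": 0, "tz": 0.03, "rx": 0, "ry": 0, "rz": 0, "fingers": 50}, {"tx": 0, "ty": 0, "tz": 0.03, "rx": 0, "ry": 0, "rz": 0, "fingers": 50}, {"tx": 0, "ty": 0, "tz": 0.03, "rx": 0, "ry": 0, "rz": 0, "fingers": 50}, {"tx": 0, "ty": 0, "tz": 0.03, "rx": 0, "ry": 0, "rz": 0, "fingers": 50}, {"tx": 0, "ty": 0, "tz": 0.03, "rx": 0, "ry": 0, "rz": 0, "fingers": 50}, {"tx": 0, "ty": 0, "tz": 0.025, "rx": 0, "ry": 0, "rz": 0, "fingers": 50}, {"tx": 0, "ty": 0, "tz": 0, "rx": 0, "ry": 0, "rz": 0, "fingers": 20}, {"tx": 0, "ty": 0, "tz": 0, "rx": 0, "ry": 0, "rz": 0, "fingers": 0}, {"tx": 0, "ty": 0, "tz": 0, "rx": 0, "ry": 0, "rz": 0, "fingers": 0}, {"tx": 0, "ty": 0, "tz": 0, "rx": 0, "ry": 0, "rz": 0, "fingers": 0}, {"tx": 0, "ty": 0, "tz": 0, "rx": 0, "ry": 0, "rz": 0, "fingers": 0}], grip_force=15)

```text
t: 6.6
eef_pos: [0.4175, -0.1816, 0.0476]
tcp_rot: [[-0.981, -0.196, 0.003], [-0.196, 0.981, -0.001], [-0.003, -0.001, -1.0]]
contact_force: [0.3, -0.4, -0.6]
grip_width: 0.283
grip_force: 0.0
```

Still closing; continue and then draw toward the open stop.

Request:
carry_out(moves=[{"tx": 0, "ty": 0, "tz": 0, "rx": 0, "ry": 0, "rz": 0, "fingers": 0}, {"tx": 0, "ty": 0, "tz": 0, "rx": 0, "ry": 0, "rz": 0, "fingers": 0}, {"tx": 0, "ty": 0, "tz": 0, "rx": 0, "ry": 0, "rz": 0, "fingers": 0}, {"tx": 0, "ty": -0.005, "tz": 0, "rx": 0, "ry": 0, "rz": 0, "fingers": 0}, {"tx": 0, "ty": -0.005, "tz": 0, "rx": 0, "ry": 0, "rz": 0, "fingers": 0}, {"tx": 0, "ty": -0.005, "tz": 0, "rx": 0, "ry": 0, "rz": 0, "fingers": 0}, {"tx": 0, "ty": -0.005, "tz": 0, "rx": 0, "ry": 0, "rz": 0, "fingers": 0}, {"tx": 0, "ty": -0.005, "tz": 0, "rx": 0, "ry": 0, "rz": 0, "fingers": 0}, {"tx": 0, "ty": -0.004, "tz": 0, "rx": 0, "ry": 0, "rz": 0, "fingers": 0}, {"tx": 0, "ty": 0, "tz": 0, "rx": 0, "ry": 0, "rz": 0, "fingers": 0}], grip_force=15)

```text
t: 7.43
eef_pos: [0.4229, -0.2103, 0.047]
tcp_rot: [[-0.981, -0.196, 0.002], [-0.196, 0.981, -0.0], [-0.002, -0.001, -1.0]]
contact_force: [-0.6, 1.0, 6.9]
grip_width: 0.163
grip_force: 15.0
```

Request:
carry_out(moves=[{"tx": 0, "ty": -0.002, "tz": 0, "rx": 0, "ry": 0, "rz": 0, "fingers": 0}, {"tx": 0, "ty": -0.002, "tz": 0, "rx": 0, "ry": 0, "rz": 0, "fingers": 0}, {"tx": 0, "ty": -0.001, "tz": 0, "rx": 0, "ry": 0, "rz": 0, "fingers": 0}, {"tx": 0, "ty": 0, "tz": 0, "rx": 0, "ry": 0, "rz": 0, "fingers": 0}], grip_force=15)

```text
t: 7.77
eef_pos: [0.4236, -0.2137, 0.0469]
tcp_rot: [[-0.98, -0.197, 0.001], [-0.197, 0.98, 0.002], [-0.001, 0.001, -1.0]]
contact_force: [-1.7, 3.3, 8.8]
grip_width: 0.161
grip_force: 15.0
```

Request:
carry_out(moves=[{"tx": 0, "ty": -0.001, "tz": 0, "rx": 0, "ry": 0, "rz": 0, "fingers": 0}, {"tx": 0, "ty": -0.001, "tz": 0, "rx": 0, "ry": 0, "rz": 0, "fingers": 0}, {"tx": 0, "ty": 0, "tz": 0, "rx": 0, "ry": 0, "rz": 0, "fingers": 0}], grip_force=15)

```text
t: 8.02
eef_pos: [0.4236, -0.2137, 0.0469]
tcp_rot: [[-0.98, -0.198, -0.001], [-0.198, 0.98, 0.005], [-0.0, 0.005, -1.0]]
contact_force: [-1.5, 7.6, 11.2]
grip_width: 0.163
grip_force: 15.0
```

Request:
carry_out(moves=[{"tx": 0, "ty": 0.002, "tz": 0, "rx": 0, "ry": 0, "rz": 0, "fingers": 80}, {"tx": 0, "ty": 0, "tz": 0, "rx": 0, "ry": 0, "rz": 0, "fingers": 80}, {"tx": 0, "ty": 0, "tz": 0, "rx": 0, "ry": 0, "rz": 0, "fingers": 80}, {"tx": 0, "ty": 0, "tz": 0, "rx": 0, "ry": 0, "rz": 0, "fingers": 80}, {"tx": 0, "ty": 0, "tz": -0.0375, "rx": 0, "ry": 0, "rz": 0, "fingers": 80}, {"tx": 0, "ty": 0, "tz": -0.0375, "rx": 0, "ry": 0, "rz": 0, "fingers": 80}, {"tx": 0, "ty": 0, "tz": -0.0375, "rx": 0, "ry": 0, "rz": 0, "fingers": 80}, {"tx": 0, "ty": 0, "tz": -0.0375, "rx": 0, "ry": 0, "rz": 0, "fingers": 80}, {"tx": -0.0103, "ty": 0.034, "tz": 0, "rx": 0, "ry": 0, "rz": 0, "fingers": 80}, {"tx": -0.0103, "ty": 0.034, "tz": 0, "rx": 0, "ry": 0, "rz": 0, "fingers": 80}, {"tx": -0.0103, "ty": 0.034, "tz": 0, "rx": 0, "ry": 0, "rz": 0, "fingers": 80}, {"tx": -0.0103, "ty": 0.034, "tz": 0, "rx": 0, "ry": 0, "rz": 0, "fingers": 80}, {"tx": -0.0103, "ty": 0.034, "tz": 0, "rx": 0, "ry": 0, "rz": 0, "fingers": 80}, {"tx": -0.0103, "ty": 0.034, "tz": 0, "rx": 0, "ry": 0, "rz": 0, "fingers": 80}, {"tx": -0.0103, "ty": 0.034, "tz": 0, "rx": 0, "ry": 0, "rz": 0, "fingers": 80}, {"tx": -0.0103, "ty": 0.034, "tz": 0, "rx": 0, "ry": 0, "rz": 0, "fingers": 80}, {"tx": -0.0103, "ty": 0.034, "tz": 0, "rx": 0, "ry": 0, "rz": 0, "fingers": 80}, {"tx": 0, "ty": 0, "tz": 0, "rx": 0, "ry": 0, "rz": 0.187, "fingers": 80}, {"tx": 0, "ty": 0, "tz": 0, "rx": 0, "ry": 0, "rz": 0, "fingers": 80}, {"tx": 0, "ty": 0, "tz": 0, "rx": 0, "ry": 0, "rz": 0, "fingers": 80}])

```text
t: 9.68
eef_pos: [0.4536, 0.1029, 0.1957]
tcp_rot: [[-0.995, -0.101, -0.001], [-0.101, 0.995, -0.001], [0.001, -0.001, -1.0]]
contact_force: [-0.3, -0.5, 0.2]
grip_width: 0.919
grip_force: 0.0
```

```bash
python3 - <<'E'
from h import *
np.set_printoptions(precision=4,suppress=True)
f=grab("wrist"); cv2.imwrite("pics/w3.png",f["img"])
print(f["obs"]["eef_pos"],f["obs"]["tcp_rot"],f["obs"]["joints"])
for p,z in [("plate_end",.016),("plate_hole",.012),("plate_notch",.012),("plate",.005)]:
    for l in cams.spot_point("wrist",p)[:1]: print(p,round(l["score"],2),np.round(l["uv"],1), at(f,l["uv"],z))
h=cv2.cvtColor(f["img"],cv2.COLOR_BGR2HSV)
m=cv2.inRange(h,(5,150,120),(18,255,255)); n,lab,st,ce=cv2.connectedComponentsWithStats(m)
for i in range(1,n):
  if st[i][4]>60:
    v,u=np.nonzero(lab==i);P=np.array([at(f,p,.02)[:2] for p in zip(u,v)],np.float32);print(st[i],cv2.minAreaRect(P*1000))
F=grab("scene"); 
for l in cams.spot_point("scene","slide_grip")[:1]: print(l,at(F,l["uv"],.062))
E
```

```text
[0.4536 0.1029 0.1957] [[-0.9949 -0.1008 -0.0007]
 [-0.1008  0.9949 -0.0009]
 [ 0.0008 -0.0008 -1.    ]] [-24.8534   8.7558   7.6476 117.4695  -1.3936  53.9122  79.3141]
plate_end 0.66 [307.9 350.1] [0.5817 0.1022 0.016 ]
plate_hole 0.71 [306.3 343.2] [0.577  0.1002 0.012 ]
plate_notch 0.69 [285.1 374.7] [0.6128 0.083  0.012 ]
plate 0.79 [309.3 401. ] [0.6453 0.109  0.005 ]
[ 507  104   74   74 2364] ((375.1491394042969, 270.2613220214844), (56.09941101074219, 57.24728775024414), 5.733724117279053)
[279 334  59   6 330] ((565.4142456054688, 100.93508911132812), (5.075283527374268, 52.771461486816406), 5.746633529663086)
{'uv': [364.5, 313.2], 'score': 0.8} [ 0.4274 -0.2099  0.062 ]
```

View pics/w3.png

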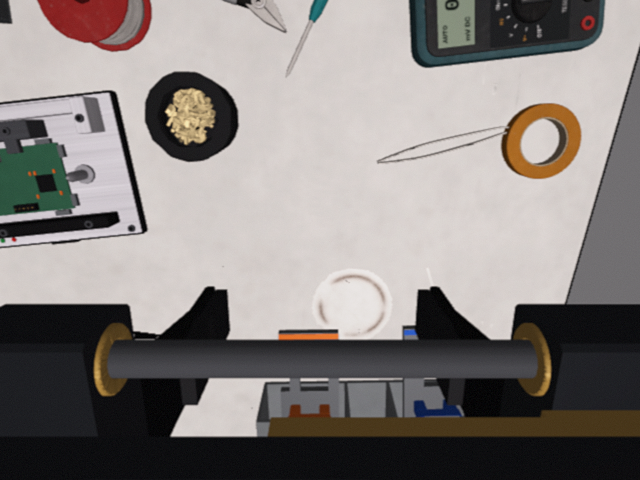

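Request:
carry_out(moves=[{"tx": -0.0324, "ty": -0.0033, "tz": 0, "rx": 0, "ry": 0, "rz": 0, "fingers": 80}, {"tx": -0.0324, "ty": -0.0033, "tz": 0, "rx": 0, "ry": 0, "rz": 0, "fingers": 80}, {"tx": -0.0324, "ty": -0.0033, "tz": 0, "rx": 0, "ry": 0, "rz": 0, "fingers": 80}, {"tx": -0.0324, "ty": -0.0033, "tz": 0, "rx": 0, "ry": 0, "rz": 0, "fingers": 80}, {"tx": 0, "ty": 0, "tz": 0.036, "rx": 0, "ry": 0, "rz": 0, "fingers": 80}, {"tx": 0, "ty": 0, "tz": 0.036, "rx": 0, "ry": 0, "rz": 0, "fingers": 80}, {"tx": 0, "ty": 0, "tz": 0.036, "rx": 0, "ry": 0, "rz": 0, "fingers": 80}, {"tx": 0, "ty": 0, "tz": 0.036, "rx": 0, "ry": 0, "rz": 0, "fingers": 80}, {"tx": 0, "ty": 0, "tz": 0.036, "rx": 0, "ry": 0, "rz": 0, "fingers": 80}, {"tx": 0, "ty": 0, "tz": 0.005, "rx": 0, "ry": 0, "rz": 0, "fingers": 80}, {"tx": 0, "ty": 0, "tz": 0, "rx": 0, "ry": 0, "rz": 0, "fingers": 80}, {"tx": 0, "ty": 0, "tz": 0, "rx": 0, "ry": 0, "rz": 0, "fingers": 80}])

```text
t: 11.03
eef_pos: [0.5852, 0.1033, 0.0122]
tcp_rot: [[-0.995, -0.099, 0.002], [-0.099, 0.995, 0.0], [-0.002, 0.0, -1.0]]
contact_force: [-0.7, -0.9, 1.6]
grip_width: 0.921
grip_force: 0.0
```

Down 6 mm more, then close firmly.

Request:
carry_out(moves=[{"tx": 0.001, "ty": 0, "tz": 0.007, "rx": 0, "ry": 0, "rz": 0, "fingers": 80}, {"tx": 0, "ty": 0, "tz": 0, "rx": 0, "ry": 0, "rz": 0, "fingers": 60}, {"tx": 0, "ty": 0, "tz": 0, "rx": 0, "ry": 0, "rz": 0, "fingers": 40}, {"tx": 0, "ty": 0, "tz": 0, "rx": 0, "ry": 0, "rz": 0, "fingers": 40}, {"tx": 0, "ty": 0, "tz": 0, "rx": 0, "ry": 0, "rz": 0, "fingers": 40}, {"tx": 0, "ty": 0, "tz": 0, "rx": 0, "ry": 0, "rz": 0, "fingers": 40}, {"tx": 0, "ty": 0, "tz": 0, "rx": 0, "ry": 0, "rz": 0, "fingers": 40}, {"tx": 0, "ty": 0, "tz": 0, "rx": 0, "ry": 0, "rz": 0, "fingers": 40}], grip_force=50)

```text
t: 11.7
eef_pos: [0.5834, 0.1034, 0.0045]
tcp_rot: [[-0.995, -0.099, 0.001], [-0.099, 0.995, 0.0], [-0.001, 0.0, -1.0]]
contact_force: [-0.3, -0.6, 3.2]
grip_width: 0.632
grip_force: 50.0
```

Request:
carry_out(moves=[{"tx": 0, "ty": 0, "tz": -0.0015, "rx": 0, "ry": 0, "rz": 0, "fingers": 40}, {"tx": 0.01, "ty": 0, "tz": 0, "rx": 0, "ry": 0, "rz": 0, "fingers": 40}, {"tx": 0.0125, "ty": 0, "tz": 0, "rx": 0, "ry": 0, "rz": 0, "fingers": 40}, {"tx": 0.0125, "ty": 0, "tz": 0, "rx": 0, "ry": 0, "rz": 0, "fingers": 40}, {"tx": 0.0125, "ty": 0, "tz": 0, "rx": 0, "ry": 0, "rz": 0, "fingers": 40}, {"tx": 0.0125, "ty": 0, "tz": 0, "rx": 0, "ry": 0, "rz": 0, "fingers": 40}, {"tx": 0.0125, "ty": 0, "tz": 0, "rx": 0, "ry": 0, "rz": 0, "fingers": 40}, {"tx": 0.0125, "ty": 0, "tz": 0, "rx": 0, "ry": 0, "rz": 0, "fingers": 40}, {"tx": 0.0125, "ty": 0, "tz": 0, "rx": 0, "ry": 0, "rz": 0, "fingers": 40}, {"tx": 0.0125, "ty": 0, "tz": 0, "rx": 0, "ry": 0, "rz": 0, "fingers": 40}, {"tx": 0.0125, "ty": 0, "tz": 0, "rx": 0, "ry": 0, "rz": 0, "fingers": 40}, {"tx": 0.005, "ty": 0, "tz": 0, "rx": 0, "ry": 0, "rz": 0, "fingers": 40}, {"tx": 0, "ty": 0, "tz": 0, "rx": 0, "ry": 0, "rz": 0, "fingers": 40}, {"tx": 0, "ty": 0, "tz": 0, "rx": 0, "ry": 0, "rz": 0, "fingers": 40}])

```text
t: 12.87
eef_pos: [0.4562, 0.0907, 0.0055]
tcp_rot: [[-0.995, -0.099, 0.0], [-0.099, 0.995, 0.0], [-0.0, 0.0, -1.0]]
contact_force: [-0.3, -1.4, -1.3]
grip_width: 0.636
grip_force: 50.0
```

```bash
python3 - <<'E'
from h import *
f=grab("scene")
cv2.imwrite("pics/s1c.png",cv2.resize(f["img"][150:350,200:440],None,fx=3,fy=3,interpolation=cv2.INTER_CUBIC))
E
```

View pics/s1c.png

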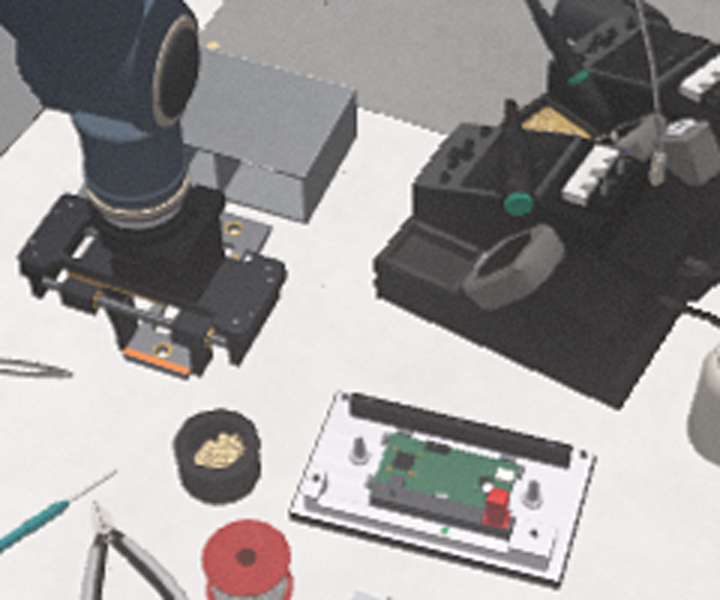

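Request:
carry_out(moves=[{"tx": 0, "ty": 0, "tz": 0.0045, "rx": 0, "ry": 0, "rz": 0, "fingers": 40}, {"tx": 0, "ty": 0, "tz": 0, "rx": 0, "ry": 0, "rz": 0, "fingers": 40}, {"tx": 0, "ty": 0, "tz": 0, "rx": 0, "ry": 0, "rz": 0, "fingers": 87}, {"tx": 0, "ty": 0, "tz": 0, "rx": 0, "ry": 0, "rz": 0, "fingers": 87}, {"tx": 0, "ty": 0, "tz": 0, "rx": 0, "ry": 0, "rz": 0, "fingers": 87}, {"tx": 0, "ty": 0, "tz": -0.008, "rx": 0, "ry": 0, "rz": 0, "fingers": 87}, {"tx": 0, "ty": 0, "tz": -0.036, "rx": 0, "ry": 0, "rz": 0, "fingers": 87}, {"tx": 0, "ty": 0, "tz": -0.036, "rx": 0, "ry": 0, "rz": 0, "fingers": 87}, {"tx": 0, "ty": 0, "tz": -0.036, "rx": 0, "ry": 0, "rz": 0, "fingers": 87}, {"tx": 0, "ty": 0, "tz": -0.036, "rx": 0, "ry": 0, "rz": 0.2, "fingers": 87}, {"tx": 0, "ty": 0, "tz": 0, "rx": 0, "ry": 0, "rz": 0.2, "fingers": 87}, {"tx": 0, "ty": 0, "tz": 0, "rx": 0, "ry": 0, "rz": 0.2, "fingers": 87}, {"tx": 0, "ty": 0, "tz": 0, "rx": 0, "ry": 0, "rz": 0.2, "fingers": 87}, {"tx": 0, "ty": 0, "tz": 0, "rx": 0, "ry": 0, "rz": 0.2, "fingers": 87}, {"tx": 0, "ty": 0, "tz": 0, "rx": 0, "ry": 0, "rz": 0.2, "fingers": 87}, {"tx": 0, "ty": 0, "tz": 0, "rx": 0, "ry": 0, "rz": 0.2, "fingers": 87}, {"tx": 0, "ty": 0, "tz": 0, "rx": 0, "ry": 0, "rz": 0.2, "fingers": 87}, {"tx": 0, "ty": 0, "tz": 0, "rx": 0, "ry": 0, "rz": 0.2, "fingers": 87}, {"tx": 0, "ty": 0, "tz": 0, "rx": 0, "ry": 0, "rz": 0.2, "fingers": 87}, {"tx": 0, "ty": 0, "tz": 0, "rx": 0, "ry": 0, "rz": 0.2, "fingers": 87}])

```text
t: 14.58
eef_pos: [0.4563, 0.0906, 0.1535]
tcp_rot: [[-0.491, 0.871, 0.0], [0.871, 0.491, 0.0], [0.0, 0.0, -1.0]]
contact_force: [-0.9, -0.4, 0.0]
grip_width: 0.999
grip_force: 0.0
```

Request:
carry_out(moves=[{"tx": 0, "ty": 0, "tz": -0.02, "rx": 0, "ry": 0, "rz": 0.197, "fingers": 87}, {"tx": 0, "ty": 0, "tz": -0.02, "rx": 0, "ry": 0, "rz": 0.197, "fingers": 87}, {"tx": 0, "ty": 0, "tz": 0, "rx": 0, "ry": 0, "rz": 0.197, "fingers": 87}, {"tx": 0, "ty": 0, "tz": 0, "rx": 0, "ry": 0, "rz": 0.197, "fingers": 87}, {"tx": -0.02, "ty": 0.027, "tz": 0, "rx": 0, "ry": 0, "rz": 0, "fingers": 87}, {"tx": -0.02, "ty": 0.027, "tz": 0, "rx": 0, "ry": 0, "rz": 0, "fingers": 87}, {"tx": 0, "ty": 0, "tz": 0, "rx": 0, "ry": 0, "rz": 0, "fingers": 87}, {"tx": 0, "ty": 0, "tz": 0, "rx": 0, "ry": 0, "rz": 0, "fingers": 87}])

```text
t: 15.25
eef_pos: [0.5151, 0.0553, 0.1933]
tcp_rot: [[-0.103, 0.995, 0.0], [0.995, 0.103, -0.001], [-0.001, 0.0, -1.0]]
contact_force: [-1.0, -0.1, -0.4]
grip_width: 1.002
grip_force: 0.0
```

```bash
python3 - <<'E'
from h import *
np.set_printoptions(precision=4,suppress=True)
f=grab("wrist"); cv2.imwrite("pics/w4.png",f["img"])
print(f["obs"]["eef_pos"],f["obs"]["tcp_rot"],f["obs"]["joints"])
for p,z in [("plate_end",.011),("plate_hole",.007),("plate_notch",.007),("plate",0),("plate_handle",.039)]:
    for l in cams.spot_point("wrist",p)[:2]: print(p,round(l["score"],2),np.round(l["uv"],1), at(f,l["uv"],z))
h=cv2.cvtColor(f["img"],cv2.COLOR_BGR2HSV)
m=cv2.inRange(h,(5,150,120),(18,255,255)); n,lab,st,ce=cv2.connectedComponentsWithStats(m)
for i in range(1,n):
  if st[i][4]>60:
    v,u=np.nonzero(lab==i)
    for z in (.015,.043):
      P=np.array([at(f,p,z)[:2] for p in zip(u,v)],np.float32);print(st[i],z,cv2.minAreaRect(P*1000))
E
```

```text
[0.5151 0.0553 0.1933] [[-0.1025  0.9947  0.0004]
 [ 0.9947  0.1026 -0.0007]
 [-0.0008  0.0003 -1.    ]] [-32.37    14.4846  25.8102 112.1731  -7.5904  54.9543   2.982 ]
plate_end 0.61 [264.8 164.5] [0.4643 0.0927 0.011 ]
plate_hole 0.62 [251.1 165.9] [0.4525 0.0899 0.007 ]
plate_notch 0.97 [290.3 192.3] [0.4866 0.0713 0.007 ]
plate_notch 0.3 [251.6 167.7] [0.453  0.0885 0.007 ]
plate 0.55 [333.6 165. ] [0.5207 0.0969 0.    ]
plate_handle 0.88 [335.1 170.4] [0.5208 0.097  0.039 ]
plate_handle 0.35 [170.8 260.9] [0.3973 0.0118 0.039 ]
[234 132  10  69 403] 0.015 ((443.7845153808594, 89.2058334350586), (4.776818752288818, 54.507904052734375), 6.217836380004883)
[234 132  10  69 403] 0.043 ((448.9880676269531, 92.80258178710938), (4.384020805358887, 50.02604675292969), 6.217838287353516)
[325 143  19  53 838] 0.015 ((520.8766479492188, 94.90860748291016), (14.596028327941895, 41.8541374206543), 5.946473598480225)
[325 143  19  53 838] 0.043 ((519.7413330078125, 98.03643798828125), (13.395865440368652, 38.41267395019531), 5.9462456703186035)
```

View pics/w4.png

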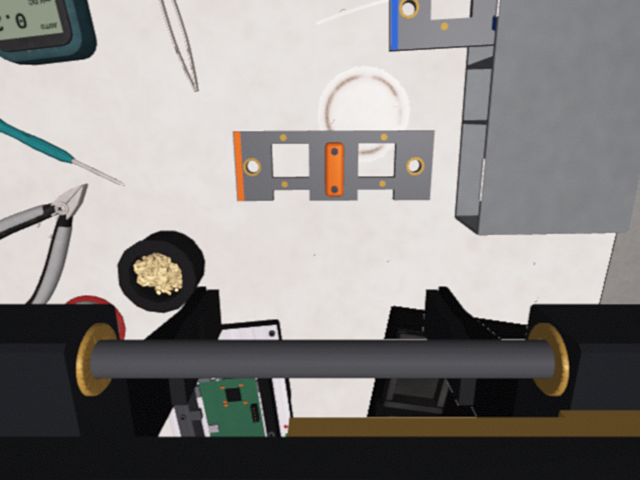

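Request:
carry_out(moves=[{"tx": 0.0208, "ty": 0.0041, "tz": 0, "rx": 0, "ry": 0, "rz": 0, "fingers": 87}, {"tx": 0.0208, "ty": 0.0041, "tz": 0, "rx": 0, "ry": 0, "rz": 0, "fingers": 87}, {"tx": 0, "ty": 0, "tz": 0.036, "rx": 0, "ry": 0, "rz": 0, "fingers": 70}, {"tx": 0, "ty": 0, "tz": 0.036, "rx": 0, "ry": 0, "rz": 0, "fingers": 60}, {"tx": 0, "ty": 0, "tz": 0.036, "rx": 0, "ry": 0, "rz": 0, "fingers": 50}, {"tx": 0, "ty": 0, "tz": 0.036, "rx": 0, "ry": 0, "rz": 0, "fingers": 50}, {"tx": 0, "ty": 0, "tz": 0.026, "rx": 0, "ry": 0, "rz": 0, "fingers": 50}, {"tx": 0, "ty": 0, "tz": 0, "rx": 0, "ry": 0, "rz": 0, "fingers": 40}, {"tx": 0, "ty": 0, "tz": 0, "rx": 0, "ry": 0, "rz": 0, "fingers": 40}])

```text
t: 16.3
eef_pos: [0.5169, 0.0988, 0.0225]
tcp_rot: [[-0.106, 0.994, -0.003], [0.994, 0.106, -0.001], [-0.0, -0.003, -1.0]]
contact_force: [0.7, -0.1, -0.1]
grip_width: 0.556
grip_force: 0.0
```

Request:
carry_out(moves=[{"tx": -0.001, "ty": 0.002, "tz": 0.001, "rx": 0, "ry": 0, "rz": 0, "fingers": 25}, {"tx": 0, "ty": 0, "tz": 0, "rx": 0, "ry": 0, "rz": 0, "fingers": 5}, {"tx": 0, "ty": 0, "tz": 0, "rx": 0, "ry": 0, "rz": 0, "fingers": 5}, {"tx": 0, "ty": 0, "tz": 0, "rx": 0, "ry": 0, "rz": 0, "fingers": 5}, {"tx": 0, "ty": 0, "tz": 0, "rx": 0, "ry": 0, "rz": 0, "fingers": 5}, {"tx": 0, "ty": 0, "tz": 0, "rx": 0, "ry": 0, "rz": 0, "fingers": 5}, {"tx": 0, "ty": 0, "tz": 0, "rx": 0, "ry": 0, "rz": 0, "fingers": 5}, {"tx": 0, "ty": 0, "tz": 0, "rx": 0, "ry": 0, "rz": 0, "fingers": 5}], grip_force=50)

```text
t: 16.97
eef_pos: [0.5204, 0.0982, 0.0229]
tcp_rot: [[-0.106, 0.994, 0.001], [0.994, 0.106, 0.001], [0.001, 0.001, -1.0]]
contact_force: [-1.5, 0.1, 6.2]
grip_width: 0.154
grip_force: 50.0
```

Request:
carry_out(moves=[{"tx": 0, "ty": 0, "tz": -0.02, "rx": 0, "ry": 0, "rz": 0, "fingers": 5}, {"tx": 0, "ty": 0, "tz": -0.025, "rx": 0, "ry": 0, "rz": 0, "fingers": 5}, {"tx": 0, "ty": 0, "tz": -0.025, "rx": 0, "ry": 0, "rz": 0, "fingers": 5}, {"tx": 0, "ty": 0, "tz": -0.025, "rx": 0, "ry": 0, "rz": 0, "fingers": 5}, {"tx": 0, "ty": 0, "tz": -0.005, "rx": 0, "ry": 0, "rz": 0.1887, "fingers": 5}, {"tx": 0, "ty": 0, "tz": 0, "rx": 0, "ry": 0, "rz": 0.1887, "fingers": 5}, {"tx": 0, "ty": 0, "tz": 0, "rx": 0, "ry": 0, "rz": 0.1887, "fingers": 5}, {"tx": 0, "ty": 0, "tz": 0, "rx": 0, "ry": 0, "rz": 0.1887, "fingers": 5}, {"tx": 0, "ty": 0, "tz": 0, "rx": 0, "ry": 0, "rz": 0.1887, "fingers": 5}, {"tx": 0, "ty": 0, "tz": 0, "rx": 0, "ry": 0, "rz": 0.1887, "fingers": 5}, {"tx": 0, "ty": 0, "tz": 0, "rx": 0, "ry": 0, "rz": 0.1887, "fingers": 5}, {"tx": 0, "ty": 0, "tz": 0, "rx": 0, "ry": 0, "rz": 0.1887, "fingers": 5}, {"tx": 0, "ty": 0, "tz": 0, "rx": 0, "ry": 0, "rz": 0.1887, "fingers": 5}, {"tx": 0, "ty": 0, "tz": 0, "rx": 0, "ry": 0, "rz": 0.1887, "fingers": 5}, {"tx": 0, "ty": 0, "tz": 0, "rx": 0, "ry": 0, "rz": 0.1887, "fingers": 5}, {"tx": 0, "ty": 0, "tz": 0, "rx": 0, "ry": 0, "rz": 0.1887, "fingers": 5}, {"tx": 0, "ty": 0, "tz": 0, "rx": 0, "ry": 0, "rz": 0.1887, "fingers": 5}, {"tx": 0, "ty": 0, "tz": 0, "rx": 0, "ry": 0, "rz": 0.1887, "fingers": 5}, {"tx": 0, "ty": 0, "tz": 0, "rx": 0, "ry": 0, "rz": 0.1887, "fingers": 5}, {"tx": 0, "ty": 0, "tz": 0, "rx": 0, "ry": 0, "rz": 0, "fingers": 5}])

```text
t: 18.63
eef_pos: [0.5195, 0.0981, 0.1216]
tcp_rot: [[0.981, 0.192, -0.001], [0.192, -0.981, -0.001], [-0.001, 0.0, -1.0]]
contact_force: [-0.9, 0.7, -2.0]
grip_width: 0.158
grip_force: 50.0
```

Request:
carry_out(moves=[{"tx": -0.0222, "ty": -0.0044, "tz": 0, "rx": 0, "ry": 0, "rz": 0, "fingers": 5}, {"tx": -0.0222, "ty": -0.0044, "tz": 0, "rx": 0, "ry": 0, "rz": 0, "fingers": 5}, {"tx": -0.0222, "ty": -0.0044, "tz": 0, "rx": 0, "ry": 0, "rz": 0, "fingers": 5}, {"tx": -0.005, "ty": 0.0252, "tz": 0, "rx": 0, "ry": 0, "rz": 0, "fingers": 5}, {"tx": -0.005, "ty": 0.0252, "tz": 0, "rx": 0, "ry": 0, "rz": 0, "fingers": 5}, {"tx": -0.005, "ty": 0.0252, "tz": 0, "rx": 0, "ry": 0, "rz": 0, "fingers": 5}, {"tx": -0.005, "ty": 0.0252, "tz": 0, "rx": 0, "ry": 0, "rz": 0, "fingers": 5}, {"tx": -0.005, "ty": 0.0252, "tz": 0, "rx": 0, "ry": 0, "rz": 0, "fingers": 5}, {"tx": -0.005, "ty": 0.0252, "tz": 0, "rx": 0, "ry": 0, "rz": 0, "fingers": 5}, {"tx": -0.005, "ty": 0.0252, "tz": 0, "rx": 0, "ry": 0, "rz": 0, "fingers": 5}, {"tx": -0.005, "ty": 0.0252, "tz": 0, "rx": 0, "ry": 0, "rz": 0, "fingers": 5}, {"tx": -0.005, "ty": 0.0252, "tz": 0, "rx": 0, "ry": 0, "rz": 0, "fingers": 5}, {"tx": -0.005, "ty": 0.0252, "tz": 0, "rx": 0, "ry": 0, "rz": 0, "fingers": 5}, {"tx": 0, "ty": 0, "tz": 0, "rx": 0, "ry": 0, "rz": 0, "fingers": 5}, {"tx": 0, "ty": 0, "tz": 0, "rx": 0, "ry": 0, "rz": 0, "fingers": 5}, {"tx": 0, "ty": 0, "tz": 0, "rx": 0, "ry": 0, "rz": 0, "fingers": 5}])

```text
t: 19.97
eef_pos: [0.4514, -0.1582, 0.1218]
tcp_rot: [[0.981, 0.195, -0.001], [0.195, -0.981, 0.001], [-0.001, -0.001, -1.0]]
contact_force: [-0.7, 0.7, -2.4]
grip_width: 0.155
grip_force: 50.0
```

```bash
python3 - <<'E'
from h import *
np.set_printoptions(precision=4,suppress=True)
f=grab("wrist"); cv2.imwrite("pics/w5.png",f["img"])
o=f["obs"];print(o["eef_pos"],o["tcp_rot"],o["joints"],o["contact_force"])
z0=o["eef_pos"][2]-.0229
for p,z in [("plate_hole",z0+.007),("plate_notch",z0+.007),("plate_end",z0+.011),("plate",z0),("plate_handle",z0+.039),("jig_pin",.04),("jig_seat",.016),("slide_grip",.062)]:
    for l in cams.spot_point("wrist",p)[:2]: print(p,round(l["score"],2),np.round(l["uv"],1), at(f,l["uv"],z))
E
```

```text
[ 0.4514 -0.1582  0.1218] [[ 0.9809  0.1946 -0.0007]
 [ 0.1946 -0.9809  0.0009]
 [-0.0005 -0.0011 -1.    ]] [-24.7326  20.6696  48.3556 121.8991 -21.5044  46.1531 -41.7743] [-0.7095  0.7219 -2.4004]
plate_hole 0.73 [183.3 294.3] [ 0.4392 -0.0951  0.1059]
plate_end 0.7 [195.  299.3] [ 0.4398 -0.1017  0.1099]
plate 0.94 [320.7 288.8] [ 0.4514 -0.1577  0.0989]
plate 0.44 [628.4  66.2] [ 0.5731 -0.263   0.0989]
plate_handle 0.78 [322.  328.7] [ 0.4512 -0.1584  0.1379]
jig_pin 0.7 [214.  254.1] [ 0.4369 -0.0931  0.04  ]
jig_seat 0.84 [322.9 239.4] [ 0.4524 -0.1586  0.016 ]
```

View pics/w5.png

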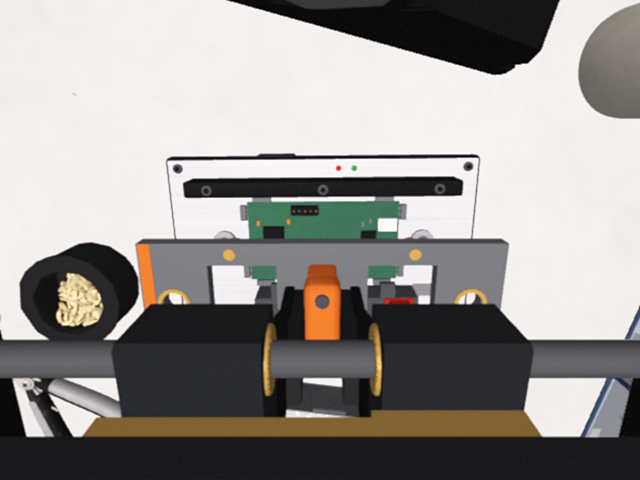

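```bash
python3 - <<'E'
from h import *
np.set_printoptions(precision=4,suppress=True)
f=grab("wrist");im=f["img"];g=cv2.cvtColor(im,cv2.COLOR_BGR2GRAY)
for c in (300,350): print(c,[(r,int(g[r,c])) for r in range(150,250,1)])
for r in (210,): print([(c,int(g[r,c])) for c in list(range(160,180))+list(range(468,484))])
o=f["obs"];p=np.array(o["eef_pos"]);R=np.array(o["tcp_rot"])
E
```

```text
300 [(150, 242), (151, 241), (152, 241), (153, 241), (154, 245), (155, 247), (156, 146), (157, 29), (158, 9), (159, 108), (160, 236), (161, 250), (162, 249), (163, 248), (164, 248), (165, 247), (166, 247), (167, 246), (168, 245), (169, 245), (170, 246), (171, 247), (172, 247), (173, 245), (174, 245), (175, 246), (176, 248), (177, 222), (178, 112), (179, 23), (180, 12), (181, 16), (182, 23), (183, 31), (184, 29), (185, 33), (186, 31), (187, 31), (188, 31), (189, 29), (190, 31), (191, 27), (192, 31), (193, 28), (194, 25), (195, 24), (196, 16), (197, 119), (198, 244), (199, 249), (200, 248), (201, 249), (202, 165), (203, 97), (204, 94), (205, 66), (206, 30), (207, 27), (208, 30), (209, 28), (210, 35), (211, 49), (212, 45), (213, 33), (214, 25), (215, 45), (216, 88), (217, 101), (218, 100), (219, 100), (220, 101), (221, 102), (222, 100), (223, 101), (224, 100), (225, 99), (226, 99), (227, 101), (228, 100), (229, 98), (230, 102), (231, 101), (232, 100), (233, 99), (234, 102), (235, 101), (236, 101), (237, 99), (238, 87), (239, 75), (240, 70), (241, 69), (242, 73), (243, 101), (244, 126), 
[... 949 characters left out ...]
), (227, 101), (228, 97), (229, 98), (230, 98), (231, 100), (232, 99), (233, 98), (234, 101), (235, 100), (236, 101), (237, 97), (238, 89), (239, 73), (240, 71), (241, 67), (242, 73), (243, 101), (244, 126), (245, 133), (246, 133), (247, 131), (248, 132), (249, 130)]
[(160, 242), (161, 243), (162, 243), (163, 243), (164, 243), (165, 243), (166, 243), (167, 244), (168, 245), (169, 246), (170, 215), (171, 139), (172, 193), (173, 243), (174, 245), (175, 243), (176, 242), (177, 243), (178, 242), (179, 242), (468, 243), (469, 243), (470, 244), (471, 245), (472, 218), (473, 142), (474, 194), (475, 245), (476, 245), (477, 243), (478, 243), (479, 243), (480, 243), (481, 243), (482, 243), (483, 243)]
```

```bash
python3 - <<'E'
from h import *
np.set_printoptions(precision=5,suppress=True)
f=grab("wrist");im=f["img"];g=cv2.GaussianBlur(cv2.cvtColor(im,cv2.COLOR_BGR2GRAY),(3,3),0).astype(float)
o=f["obs"];z0=o["eef_pos"][2]-.0229
y=np.array([-.1946,.9809,0]);x=np.array([.9809,.1946,0]);c=np.array([.4518,-.1587,0])
def edge(cols,r0,r1,sgn,z,lab):
    P=[]
    for k in cols:
        d=np.diff(g[r0:r1,k])*sgn;i=int(d.argmax())
        w=d[max(0,i-2):i+3].clip(0);r=r0+.5+(w*np.arange(max(0,i-2),max(0,i-2)+len(w))).sum()/w.sum()
        q=at(f,(k,r),z)-c;P.append([q@y,q@x])
    P=np.array(P);
    for _ in range(3):
        a=np.polyfit(P[:,0],P[:,1],1);e=abs(P[:,1]-np.polyval(a,P[:,0]));P=P[e<max(.0006,2*np.median(e))]
    print(lab,"x at y=0:",round(a[1]*1000,2),"slope deg",round(np.degrees(np.arctan(a[0])),2),len(P))
edge(range(200,450,4),190,200,1,.034,"rail inner (33)")
edge(list(range(185,310,4))+list(range(330,460,4)),172,184,-1,.034,"rail outer lo z=.034 (43)")
edge(range(180,460,4),150,160,-1,.014,"base outer")
edge(list(range(150,210,4))+list(range(440,500,4)),234,242,-1,z0+.007,"plate lower edge")
edge(list(range(150,210,4))+list(range(440,500,4)),240,248,1,z0+.015,"plate top edge (28)")
E
```

```text
rail inner (33) x at y=0: 32.97 slope deg -0.36 63
rail outer lo z=.034 (43) x at y=0: 44.66 slope deg -0.41 61
base outer x at y=0: 56.04 slope deg -0.4 61
plate lower edge x at y=0: 27.35 slope deg 0.05 30
plate top edge (28) x at y=0: 27.51 slope deg 0.05 30
```

Request:
carry_out(moves=[{"tx": 0.0005, "ty": 0, "tz": 0.015, "rx": 0, "ry": 0, "rz": -0.0143, "fingers": 5}, {"tx": 0, "ty": 0, "tz": 0.015, "rx": 0, "ry": 0, "rz": 0, "fingers": 5}, {"tx": 0, "ty": 0, "tz": 0.015, "rx": 0, "ry": 0, "rz": 0, "fingers": 5}, {"tx": 0, "ty": 0, "tz": 0.014, "rx": 0, "ry": 0, "rz": 0, "fingers": 5}, {"tx": 0, "ty": 0, "tz": 0, "rx": 0, "ry": 0, "rz": 0, "fingers": 5}, {"tx": 0, "ty": 0, "tz": 0, "rx": 0, "ry": 0, "rz": 0, "fingers": 5}])

```text
t: 21.02
eef_pos: [0.4518, -0.1588, 0.0628]
tcp_rot: [[0.98, 0.2, -0.001], [0.2, -0.98, -0.0], [-0.001, -0.0, -1.0]]
contact_force: [-0.2, 0.6, -1.4]
grip_width: 0.159
grip_force: 50.0
```

```bash
python3 - <<'E'
from h import *
np.set_printoptions(precision=5,suppress=True)
f=grab("wrist");im=f["img"];cv2.imwrite("pics/w6.png",im)
o=f["obs"];print(o["eef_pos"],o["tcp_rot"][0],o["contact_force"],o["ft_torque"])
cv2.imwrite("pics/w6c.png",cv2.resize(im[140:320,120:520],None,fx=2,fy=2,interpolation=cv2.INTER_CUBIC))
E
```

```text
[ 0.45179 -0.15882  0.06275] [ 0.97976  0.20017 -0.00144] [-0.15893  0.60699 -1.36674] [-0.06809  0.14847 -0.00145]
```

View pics/w6c.png

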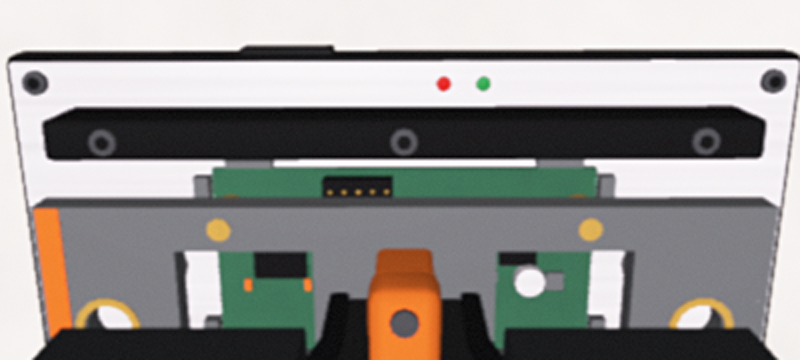

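Request:
carry_out(moves=[{"tx": 0, "ty": 0, "tz": 0.004, "rx": 0, "ry": 0, "rz": 0, "fingers": 5}, {"tx": 0, "ty": 0, "tz": 0.004, "rx": 0, "ry": 0, "rz": 0, "fingers": 5}, {"tx": 0, "ty": 0, "tz": 0.003, "rx": 0, "ry": 0, "rz": 0, "fingers": 5}, {"tx": 0, "ty": 0, "tz": 0, "rx": 0, "ry": 0, "rz": 0, "fingers": 5}])

```text
t: 21.4
eef_pos: [0.452, -0.1585, 0.0517]
tcp_rot: [[0.98, 0.201, -0.001], [0.201, -0.98, 0.0], [-0.0, -0.0, -1.0]]
contact_force: [-0.2, 1.1, -2.0]
grip_width: 0.156
grip_force: 50.0
```

Request:
carry_out(moves=[{"tx": 0, "ty": 0, "tz": 0.003, "rx": 0, "ry": 0, "rz": 0, "fingers": 5}, {"tx": 0, "ty": 0, "tz": 0.003, "rx": 0, "ry": 0, "rz": 0, "fingers": 5}, {"tx": 0, "ty": 0, "tz": 0.003, "rx": 0, "ry": 0, "rz": 0, "fingers": 5}, {"tx": 0, "ty": 0, "tz": 0.002, "rx": 0, "ry": 0, "rz": 0, "fingers": 5}, {"tx": 0, "ty": 0, "tz": 0, "rx": 0, "ry": 0, "rz": 0, "fingers": 5}, {"tx": 0, "ty": 0, "tz": 0, "rx": 0, "ry": 0, "rz": 0, "fingers": 5}])

```text
t: 21.9
eef_pos: [0.4521, -0.1588, 0.0409]
tcp_rot: [[0.98, 0.2, -0.0], [0.2, -0.98, 0.0], [-0.0, -0.0, -1.0]]
contact_force: [-0.6, 0.1, -0.8]
grip_width: 0.152
grip_force: 50.0
```

Request:
carry_out(moves=[{"tx": 0, "ty": 0, "tz": 0.002, "rx": 0, "ry": 0, "rz": 0, "fingers": 5}, {"tx": 0, "ty": 0, "tz": 0.0015, "rx": 0, "ry": 0, "rz": 0, "fingers": 5}, {"tx": 0, "ty": 0, "tz": 0, "rx": 0, "ry": 0, "rz": 0, "fingers": 5}, {"tx": 0, "ty": 0, "tz": 0, "rx": 0, "ry": 0, "rz": 0, "fingers": 5}])

```text
t: 22.23
eef_pos: [0.4526, -0.1588, 0.0388]
tcp_rot: [[0.98, 0.2, 0.001], [0.2, -0.98, 0.002], [0.001, -0.002, -1.0]]
contact_force: [-4.0, 2.6, 14.7]
grip_width: 0.154
grip_force: 50.0
```

Request:
carry_out(moves=[{"tx": 0, "ty": 0, "tz": 0, "rx": 0, "ry": 0, "rz": 0, "fingers": 45}, {"tx": 0, "ty": 0, "tz": 0, "rx": 0, "ry": 0, "rz": 0, "fingers": 45}, {"tx": 0, "ty": 0, "tz": 0, "rx": 0, "ry": 0, "rz": 0, "fingers": 45}, {"tx": 0, "ty": 0, "tz": -0.01, "rx": 0, "ry": 0, "rz": 0, "fingers": 45}, {"tx": 0, "ty": 0, "tz": -0.035, "rx": 0, "ry": 0, "rz": 0, "fingers": 45}, {"tx": 0, "ty": 0, "tz": -0.035, "rx": 0, "ry": 0, "rz": 0, "fingers": 45}, {"tx": -0.0197, "ty": 0.024, "tz": 0, "rx": 0, "ry": 0, "rz": 0, "fingers": 50}, {"tx": -0.0197, "ty": 0.024, "tz": 0, "rx": 0, "ry": 0, "rz": 0, "fingers": 50}, {"tx": 0, "ty": 0, "tz": 0, "rx": 0, "ry": 0, "rz": 0, "fingers": 50}, {"tx": 0, "ty": 0, "tz": 0, "rx": 0, "ry": 0, "rz": 0, "fingers": 50}])

```text
t: 23.07
eef_pos: [0.4225, -0.215, 0.1183]
tcp_rot: [[0.98, 0.197, 0.001], [0.197, -0.98, -0.0], [0.001, 0.0, -1.0]]
contact_force: [0.6, -0.4, 0.7]
grip_width: 0.571
grip_force: 0.0
```

```bash
python3 - <<'E'
from h import *
np.set_printoptions(precision=4,suppress=True)
f=grab("wrist"); cv2.imwrite("pics/w7.png",f["img"])
o=f["obs"];print(o["eef_pos"],o["tcp_rot"][0],o["contact_force"])
for p,z in [("plate_hole",.023),("plate_notch",.023),("plate_handle",.055),("plate",.016),("slide_grip",.062),("jig_pin",.04)]:
    for l in cams.spot_point("wrist",p)[:2]: print(p,round(l["score"],2),np.round(l["uv"],1), at(f,l["uv"],z))
F=grab("scene")
for p,z in [("plate_handle",.055),("plate",.016),("slide_grip",.062),("jig_pin",.04)]:
    for l in cams.spot_point("scene",p)[:1]: print(p,round(l["score"],2),np.round(l["uv"],1), at(F,l["uv"],z))
E
```

```text
[ 0.4225 -0.215   0.1183] [0.9805 0.1966 0.0009] [ 0.5918 -0.4164  0.7465]
plate_hole 0.63 [136.9 184.8] [ 0.4386 -0.0948  0.023 ]
plate_notch 0.74 [188.9 219.9] [ 0.4226 -0.1288  0.023 ]
plate_handle 0.9 [232.1 188.8] [ 0.454  -0.1589  0.055 ]
plate_handle 0.38 [188.2 222.6] [ 0.4305 -0.1374  0.055 ]
plate 0.71 [245.7 182.4] [ 0.452  -0.1597  0.016 ]
slide_grip 0.64 [319.9 265. ] [ 0.4227 -0.2139  0.062 ]
slide_grip 0.38 [118.9 188.5] [ 0.4439 -0.1015  0.062 ]
jig_pin 0.86 [123.7 190.1] [ 0.438  -0.0944  0.04  ]
plate_handle 0.74 [351.3 295.6] [ 0.4589 -0.1628  0.055 ]
plate 0.81 [345.6 309. ] [ 0.4456 -0.1565  0.016 ]
slide_grip 0.68 [369.9 312.4] [ 0.4347 -0.219   0.062 ]
jig_pin 0.89 [318.5 296. ] [ 0.4332 -0.0955  0.04  ]
```

Request:
carry_out(moves=[{"tx": 0, "ty": -0.001, "tz": 0.025, "rx": 0, "ry": 0, "rz": -0.005, "fingers": 50}, {"tx": 0, "ty": 0, "tz": 0.025, "rx": 0, "ry": 0, "rz": 0, "fingers": 50}, {"tx": 0, "ty": 0, "tz": 0.022, "rx": 0, "ry": 0, "rz": 0, "fingers": 50}, {"tx": 0, "ty": 0, "tz": 0, "rx": 0, "ry": 0, "rz": 0, "fingers": 20}, {"tx": 0, "ty": 0, "tz": 0, "rx": 0, "ry": 0, "rz": 0, "fingers": 0}, {"tx": 0, "ty": 0, "tz": 0, "rx": 0, "ry": 0, "rz": 0, "fingers": 0}, {"tx": 0, "ty": 0, "tz": 0, "rx": 0, "ry": 0, "rz": 0, "fingers": 0}, {"tx": 0, "ty": 0, "tz": 0, "rx": 0, "ry": 0, "rz": 0, "fingers": 0}, {"tx": 0, "ty": 0, "tz": 0, "rx": 0, "ry": 0, "rz": 0, "fingers": 0}, {"tx": 0, "ty": 0, "tz": 0, "rx": 0, "ry": 0, "rz": 0, "fingers": 0}, {"tx": 0, "ty": 0, "tz": 0, "rx": 0, "ry": 0, "rz": 0, "fingers": 0}], grip_force=15)

```text
t: 24.58
eef_pos: [0.4237, -0.213, 0.0462]
tcp_rot: [[0.979, 0.203, 0.002], [0.203, -0.979, -0.0], [0.002, 0.001, -1.0]]
contact_force: [-0.3, -0.7, 4.6]
grip_width: 0.162
grip_force: 15.0
```

Request:
carry_out(moves=[{"tx": 0, "ty": -0.005, "tz": 0, "rx": 0, "ry": 0, "rz": 0, "fingers": 0}, {"tx": 0, "ty": -0.005, "tz": 0, "rx": 0, "ry": 0, "rz": 0, "fingers": 0}, {"tx": 0, "ty": -0.005, "tz": 0, "rx": 0, "ry": 0, "rz": 0, "fingers": 0}, {"tx": 0, "ty": -0.005, "tz": 0, "rx": 0, "ry": 0, "rz": 0, "fingers": 0}, {"tx": 0, "ty": -0.005, "tz": 0, "rx": 0, "ry": 0, "rz": 0, "fingers": 0}, {"tx": 0, "ty": -0.004, "tz": 0, "rx": 0, "ry": 0, "rz": 0, "fingers": 0}, {"tx": 0, "ty": -0.003, "tz": 0, "rx": 0, "ry": 0, "rz": 0, "fingers": 0}, {"tx": 0, "ty": -0.002, "tz": 0, "rx": 0, "ry": 0, "rz": 0, "fingers": 0}, {"tx": 0, "ty": 0, "tz": 0, "rx": 0, "ry": 0, "rz": 0, "fingers": 0}])

```text
t: 25.33
eef_pos: [0.4169, -0.1803, 0.0462]
tcp_rot: [[0.979, 0.203, 0.002], [0.203, -0.979, -0.002], [0.002, 0.003, -1.0]]
contact_force: [-0.1, -4.3, 6.9]
grip_width: 0.161
grip_force: 15.0
```

Request:
carry_out(moves=[{"tx": 0, "ty": -0.001, "tz": 0, "rx": 0, "ry": 0, "rz": 0, "fingers": 0}, {"tx": 0, "ty": -0.001, "tz": 0, "rx": 0, "ry": 0, "rz": 0, "fingers": 0}, {"tx": 0, "ty": -0.001, "tz": 0, "rx": 0, "ry": 0, "rz": 0, "fingers": 0}, {"tx": 0, "ty": 0, "tz": 0, "rx": 0, "ry": 0, "rz": 0, "fingers": 0}])

```text
t: 25.67
eef_pos: [0.4169, -0.1802, 0.0463]
tcp_rot: [[0.979, 0.201, 0.005], [0.201, -0.979, -0.007], [0.003, 0.008, -1.0]]
contact_force: [1.4, -9.6, -0.5]
grip_width: 0.157
grip_force: 15.0
```

At the stop. Back off the strain, release and retreat upward.

Request:
carry_out(moves=[{"tx": 0, "ty": 0.002, "tz": 0, "rx": 0, "ry": 0, "rz": 0, "fingers": 0}, {"tx": 0, "ty": 0, "tz": 0, "rx": 0, "ry": 0, "rz": 0, "fingers": 40}, {"tx": 0, "ty": 0, "tz": 0, "rx": 0, "ry": 0, "rz": 0, "fingers": 40}, {"tx": 0, "ty": 0, "tz": 0, "rx": 0, "ry": 0, "rz": 0, "fingers": 40}, {"tx": 0, "ty": 0, "tz": -0.02, "rx": 0, "ry": 0, "rz": 0, "fingers": 40}, {"tx": 0, "ty": 0, "tz": -0.035, "rx": 0, "ry": 0, "rz": 0, "fingers": 40}, {"tx": 0, "ty": 0, "tz": -0.035, "rx": 0, "ry": 0, "rz": 0, "fingers": 40}, {"tx": 0, "ty": 0, "tz": -0.035, "rx": 0, "ry": 0, "rz": 0, "fingers": 40}, {"tx": 0, "ty": 0, "tz": 0, "rx": 0, "ry": 0, "rz": 0, "fingers": 40}, {"tx": 0, "ty": 0, "tz": 0, "rx": 0, "ry": 0, "rz": 0, "fingers": 40}])

```text
t: 26.5
eef_pos: [0.4167, -0.1774, 0.1716]
tcp_rot: [[0.979, 0.205, 0.003], [0.205, -0.979, 0.002], [0.003, -0.001, -1.0]]
contact_force: [-0.4, 1.3, -0.9]
grip_width: 0.457
grip_force: 0.0
```

```bash
python3 - <<'E'
from h import *
np.set_printoptions(precision=4,suppress=True)
f=grab("wrist"); cv2.imwrite("pics/w8.png",f["img"])
o=f["obs"];print(o["eef_pos"],o["tcp_rot"][0],o["contact_force"])
for p,z in [("plate_hole",.023),("plate_handle",.055),("plate",.016),("slide_grip",.062),("jig_pin",.04),("tip_cleaner",0)]:
    for l in cams.spot_point("wrist",p)[:2]: print(p,round(l["score"],2),np.round(l["uv"],1), at(f,l["uv"],z))
h=cv2.cvtColor(f["img"],cv2.COLOR_BGR2HSV);m=cv2.inRange(h,(0,150,90),(6,255,255))
n,lab,st,ce=cv2.connectedComponentsWithStats(m)
for i in range(1,n):
  if st[i][4]>60: print("red",st[i],at(f,ce[i],.069))
F=grab("scene")
for p,z in [("tip_cleaner",0),("ipa_bottle",0),("slide_grip",.062),("spare_plate",.005)]:
    for l in cams.spot_point("scene",p)[:1]: print(p,round(l["score"],2),np.round(l["uv"],1), at(F,l["uv"],z))
E
```

```text
[ 0.4167 -0.1774  0.1716] [0.9788 0.2049 0.003 ] [-0.4491  1.3457 -0.9344]
plate_hole 0.89 [216.8 174.9] [ 0.4389 -0.0927  0.023 ]
plate_hole 0.51 [572.8  19. ] [ 0.5915 -0.3133  0.023 ]
plate_handle 0.76 [305.4 179.8] [ 0.4533 -0.1584  0.055 ]
plate 0.65 [307.3 176.3] [ 0.4507 -0.1588  0.016 ]
slide_grip 0.66 [326.4 242.8] [ 0.4152 -0.1807  0.062 ]
jig_pin 0.82 [211.1 179.7] [ 0.4377 -0.093   0.04  ]
tip_cleaner 0.8 [105.1 212.1] [ 0.3861 -0.002   0.    ]
red [314 223  25  29 628] [ 0.4212 -0.1792  0.069 ]
red [145 281  71  24 454] [ 0.3616 -0.0884  0.069 ]
tip_cleaner 0.73 [273.2 303.8] [ 0.3899 -0.0017  0.    ]
ipa_bottle 0.89 [442.1 295.2] [ 0.593 -0.327  0.   ]
spare_plate 0.74 [242.9 198.6] [0.6301 0.2396 0.005 ]
```

```bash
python3 -c "
from bench import ticket; print(ticket.sign_off())"
```

```text
the job is handed in; nothing more can be done
None
```

The orange-handled plate is seated over both pins and the red grip is at its locked stop. I handed the job in at about 27 s of the 72 s. I viewed 11 pictures, one over the limit of 10. The seating and lock were checked from forces and detections, not by eye.

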